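# Pulse a spice grinder by its bayonet lid

## Task

Give the almonds a pulse in the grinder: stand the loaded steel cup, kept level, squarely on the grinder's raised drive hub and let go of it, then lower the lid over it with its two lugs in the collar's two slots, fully down. Turn the lid clockwise, against its spring, until its pointers are at the yellow pulse marks, half-way to the red lock marks, without ever letting it click into the lock. Finish holding the lid there in the gripper; leave the bowl, the tub and the brush where they are.

Things in the scene. Friction and masses are not known exactly. Their poses are not given: they have to be found in the camera images.
- deck (a point): Grinder, fixed: steel motor housing 132 mm wide at the foot with a flat bare-metal deck 85 mm above the table. This point: centre of the deck surface; z up, x towards one yellow pulse mark. Round the deck is a black collar 11 mm high, 82 mm inside and 106 mm outside diameter; under its lip runs a channel, 96 mm across and 7.5 mm high, in which the lid's lugs turn.
- hub_top (a point): Drive hub in the middle of the deck: black round boss 32 mm across, 10 mm high above the deck, top edge bevelled 3 mm. This point: centre of its top. The cup stands on it.
- slot (a point): One of two opposite slots, 22 mm wide, marked by white arcs, where a lug passes down through the collar's lip. This point: middle of the slot, on the collar's top, 45 mm from the axis, 0.80 rad counter-clockwise (from above) of the deck's +x. The other is a half turn round. From here the lid can turn only clockwise.
- pulse_mark (a point): One of two opposite yellow pulse marks on the collar's top, 45 mm from the axis, in the deck's +x (other: -x), 0.80 rad clockwise of the slot. With the lid here, the lugs and bar point to these marks.
- lock_mark (a point): One of two opposite red lock marks on the collar's top, 0.80 rad clockwise of a pulse mark. Sprung balls start to resist about 0.37 rad past the pulse mark and let the lid click in here: too far.
- lid_grip (a point): Lid, loose, 160 g, starts upright on the table: grey dome 78 mm across, 72 mm inside, open below, flat roof 72 mm above its lower rim; on it a black upright grip bar 58 long (along x), 20 thick, 32 mm tall. This point: on the axis in the bar, 22 mm above the roof, 94 mm above the rim; z up. Seated, the rim stands on the deck with 2 mm play sideways, 1.5 mm up. Released, the spring turns it back.
- lug (a point): One of the lid's two opposite lugs (12 mm wide, 6 mm tall) at its lower rim, in +x and -x of the lid, in line with the bar and the white pointer stripes; they reach 46 mm from the axis. This point: lug's middle, 42.5 mm from the axis, 3 mm above the rim. The lid is the same after a half turn.
- cup_center (a point): Grinding cup, loose, 220 g, starts upright on the table: plain round steel, 60 mm outside, 62 mm tall, open above, almonds inside. This point: on the axis half-way up (31 mm); z up. Below is a socket 36 mm wide, 8 mm deep, for the hub. Seated, its lower edge is 2 mm, this point 33 mm above the deck. Grip the upper half so that the fingertips clear the collar.
- pulse_ring (a joint): Turn (rad) of two orange spring dogs in the collar's channel, pushed clockwise by the lugs after some 0.14 rad of lid turn from the slots' middle: 0 at rest, 0.66 with the lid at the pulse marks, 1.03 where the click begins, 1.46 locked. Spring: 0.07 N m at 0, 0.15 N m at the pulse marks.
- bowl: Bystander: empty steel mixing bowl, 160 mm across, 70 mm tall, loose; origin at the centre of its underside.
- tub: Bystander: small tub with a red cap, 68 mm across, 100 mm tall, loose; origin at the centre of its underside.
- brush: Bystander: pastry brush 200 mm long, lying on the table, loose; its length is along x.
There are look-alikes about, which are no part of the job. There is more than one size of the part that bears lid_grip; the job needs the middle-sized.

How it is judged:
On the way, in this order (a step that is already met when the one before it is completed fails the run):
1. the cup stands seated and upright on the drive hub, let go (z of cup_center in the frame of deck between 0.03 and 0.036 m and horizontal distance between cup_center and deck below 0.005 m and angle between cup_center's own z axis and vertical below 0.06 rad and contact force between the fingers and cup below 0.1 N), for 0.2 s.
2. the lid is fully down with its lugs in the slots, not yet turned (z of lid_grip in the frame of deck between 0.091 and 0.0975 m and horizontal distance between lid_grip and deck below 0.008 m and angle between lid_grip's own z axis and vertical below 0.08 rad and value of joint pulse_ring below 0.35 rad), for 0.1 s.
At the end, for the whole second after the job is handed in: Gripper holds the lid (over 3 N), seated (3 mm height, 8 mm off axis, 0.08 rad tilt), within 0.2 rad of the pulse marks, dogs at 0.46 to 0.86 rad; cup on the hub (3 mm height, 5 mm off axis, 0.06 rad tilt); bowl, tub, brush within 20 mm of their start (value of joint pulse_ring between 0.46 and 0.86 rad and angle between the x axis of lid_grip and the x axis of deck, either way round below 0.2 rad and z of lid_grip in the frame of deck between 0.091 and 0.0975 m and horizontal distance between lid_grip and deck below 0.008 m and angle between lid_grip's own z axis and vertical below 0.08 rad and contact force between the fingers and lid above 3 N and z of cup_center in the frame of deck between 0.03 and 0.036 m and horizontal distance between cup_center and deck below 0.005 m and angle between cup_center's own z axis and vertical below 0.06 rad and distance of each of bowl, tub, brush from where it was at the start of the episode below 0.02 m); the arm keeps its last pose, push and grip.
It fails at once if the lid is turned on into the lock (value of joint pulse_ring above 1.1 rad).
It fails at once if the cup is tipped so far that almonds spill (over 0.5 rad) (angle between cup_center's own z axis and vertical above 0.5 rad).
It fails at once if the bowl, the tub or the brush is disturbed (distance of any of bowl, tub, brush from where it was at the start of the episode above 0.02 m).
It also fails if it takes over 61 s, if anything falls off the work surface, if the arm or the gripper's body presses on something with over 40 N, if the wrist force passes 120 N, or if a joint passes its speed limit or range.

## Robot

A 6-joint arm with a two-finger parallel gripper is mounted at the origin on the work surface. World frame = base frame: x ahead of the robot, y to its left, z up, the work surface at z = 0. Lengths are in m, angles in rad, forces in N, time in s.
With the tool pointing down it reaches from about 0.325 to 0.875 m from the base axis. Payload 4.4 kg.
Tool frame: the origin (TCP) lies on the mounting face of the last link; the fingertips stand 173 mm ahead of it and the grasp point (between the pads) lies 155 mm ahead of it; z points along the fingers, y is the direction in which the jaws open and shut (so a half turn about z gives the same grasp; the last joint's range is limited). The gripper opens to 85 mm and grips with 20 to 120 N. Pads are 22 mm wide; open, the fingers measure 114 mm over their backs; the gripper's body (76 mm by 85 mm) begins 54 mm behind the grasp point. The pads swing forward as they close: fully open they stand 13 mm farther back than shut.
Start: joints at [-1.29, 0.207, 1.542, -0, 1.393, -0.15], TCP at [0.241, -0.522, 0.405] pointing down, gripper open.
Joint ranges: [-2.73, 2.73], [-0.86, 2.22], [0.23, 2.46], [-1.11, 4.25], [0.08, 2.63], [-2.82, 2.82]. Speed limits (rad/s): [2.79, 2.79, 3.14, 3.14, 3.14, 3.14].

## Interface

Orientations are given as a unit quaternion [x, y, z, w].
In Python, from rig import readout, cams, workorder, finder gives the robot as it stands.
- The arm moves only by the tool move_arm, never from a script. Its argument "increments" is a list of rows, each a list of 7 numbers: the shift along the tool's x, y, z as a fraction of full scale, then the turn, a rotation vector about the tool's x, y, z as a fraction of full scale, then the gripper's target within -1 to 1 (fully open at 1, half-way at 0, shut at -1). A call has 1 to 10 rows; each row is the pose to reach, as a shift and turn from the pose commanded when the call began, along the tool's axes at that moment; what a row does not reach only later rows make up. Full scale, the value 1, is 120 mm for a shift and 0.5 rad for a turn. A row lasts 1/10 s, in which the tool goes at most 50 mm and 8.59 degrees, less where a joint would pass 70% of its speed; a pose out of reach is approached as far as the arm can. A call with a number of a shift or a turn outside -1 to 1 is refused whole. A call with a gripper value outside its range is refused whole. The fingers move at their own pace and stop on an object; the grip force is fixed at half the most. Time passes only in rows, so rows that repeat a pose let the fingers close. It gives the time, the measured TCP pose, the force and the opening at its end, in the units of the state.
- readout.read_state(): the state, without advancing time (a new reading comes with each control period).
- cams.snapshot(name): name is "scene" or "top"; returns a dict with "pixels" (480x640x3 uint8, blue, green, red), "K" (3x3 intrinsics, pixels), "xyz" and "rotation" of the camera in the world. Camera axes: x right, y up, looking along -z (the intrinsics and any distortion apply to the point x, -y, -z); pixel columns grow to the right and rows downward; lengths in m; the calibration is good to about 2 mm. A picture is of the moment at which its call begins. There is no depth.
- workorder.job_done(): hands the job in, once; it reports no verdict.
Trained networks look in a picture, given as the dict that the camera call returned (one of the last four; its "shot" number tells which), for a name from the list of things; names that differ only in an ending like _2 or _b are one class to them, and where a whole thing is asked for, a point or a joint stands for the part that bears it (a point fixed in the world has none). Each returns a list of dicts, best first, with "confidence" (0 to 1); they miss things now and then, are a little off and sometimes report something else, mostly with a low value. They report only what shows in the picture. A call takes as long as a camera call. They do not tell look-alikes from the thing itself.
- finder.cut_out(picture, thing): "region" (480x640 bool, what is visible of it) and "at" ([column, row] in pixels, amid what is visible of it).
- finder.tip_of(picture, thing): "at" ([column, row] in pixels: a listed point, or the origin of a listed thing).
The state is a dict: "clock": time; "joint_pos": joint angles; "joint_velocities": joint speeds; "tau": joint torques, N m; "eef_pos": TCP position; "ee_rot": TCP orientation; "wrist_force": force on the tool from outside, world axes, zero at the start; "moment": the same for the moment, N m; "grip_width": opening from 0.0 (shut) to 1.0 (fully open).
Only numpy, scipy, OpenCV 4.12 (cv2) and the standard library are available. Lean on these libraries where they do the work, as an engineer would, in place of code of your own. Each camera call takes 0.05 s, during which the arm holds its last target.

## Working session

There is one attempt and no reset: what is moved stays moved. The work goes in short steps, Python scripts to look and compute and a tool call to move; the robot and the scene stay as the last step left them, time stands still between calls to the robot, and variables do not carry over. Pictures are saved under pics/ and viewed, and the job is handed in when it is done.

Besides the shell and the picture viewer there is one more tool, called after ">>>" as name([rows], argument=value, ...), one row to a line, values as JSON. move_arm: Moves the arm, as the interface text tells. Its arguments: {"type":"object","properties":{"increments":{"type":"array","items":{"type":"array","items":{"type":"number"}}}},"required":["increments"]}

```bash
ls; mkdir -p pics
python3 - <<'E'
from rig import readout, cams, finder
import cv2
print(readout.read_state())
for n in("scene","top"):
    s=cams.snapshot(n); cv2.imwrite(f"pics/{n}0.png",s["pixels"]); print(n,s["K"],s["xyz"],s["rotation"],[k for k in s])
    for t in ["deck","hub_top","slot","pulse_mark","lock_mark","lid_grip","lug","cup_center","bowl","tub","brush"]:
        print(t,[(d["at"],round(d["confidence"],2)) for d in finder.tip_of(s,t)])
E
```

```text
pics
{'clock': 0.0, 'joint_pos': array([-1.28948942e+00,  2.07438176e-01,  1.54295486e+00, -4.72150761e-05,
        1.39348808e+00, -1.50508796e-01]), 'joint_velocities': array([ 0.00138383, -0.00188863,  0.00061562, -0.00065688,  0.00164799,
       -0.00142773]), 'tau': array([-1.83472794e-04, -3.83033144e+01, -2.91598552e+01, -1.64589460e-04,
        1.05647420e-02, -7.23006167e-06]), 'eef_pos': array([ 0.24052689, -0.52187779,  0.40351455]), 'ee_rot': array([ 9.76780766e-01,  2.14238244e-01, -9.79613172e-05, -1.14026732e-03]), 'wrist_force': array([ 0.11747266, -0.88697371, -0.52279933]), 'moment': array([0.03844244, 0.01031498, 0.03938   ]), 'grip_width': 1.0013555858897902}
scene [[457.63989196   0.         321.04378584]
 [  0.         457.63989196 236.94629807]
 [  0.           0.           1.        ]] [ 1.08691975 -0.28267075  0.9293658 ] [0.24519909 0.15924171 0.52654993 0.79828858] ['pixels', 'K', 'xyz', 'rotation', 'shot']
deck [([352.0, 229.9], 0.81)]
hub_top [([352.7, 229.7], 0.71)]
slot [([368.5, 236.7], 0.77)]
pulse_mark [([355.5, 243.2], 0.56)]
lock_mark [([338.6, 243
[... 405 characters left out ...]
64323499]
 [  0.         564.82077289 235.10912221]
 [  0.           0.           1.        ]] [ 0.33076357 -0.05555104  1.26533591] [-0.072593    0.06268875  0.70800278 -0.69966595] ['pixels', 'K', 'xyz', 'rotation', 'shot']
deck [([285.5, 224.8], 0.58)]
hub_top [([282.4, 223.2], 0.56)]
slot [([273.5, 209.4], 0.74)]
pulse_mark [([289.9, 205.9], 0.56), ([272.4, 208.9], 0.17)]
lock_mark [([274.4, 206.5], 0.66)]
lid_grip [([491.7, 316.8], 0.91), ([422.0, 264.2], 0.67), ([473.5, 256.7], 0.56)]
lug [([395.6, 261.7], 0.71), ([468.2, 248.0], 0.65)]
cup_center [([173.5, 282.4], 0.92)]
bowl []
tub [([195.6, 170.3], 0.72), ([421.0, 264.9], 0.25)]
brush [([285.5, 328.2], 0.84), ([290.7, 205.1], 0.23)]
```

View pics/scene0.png

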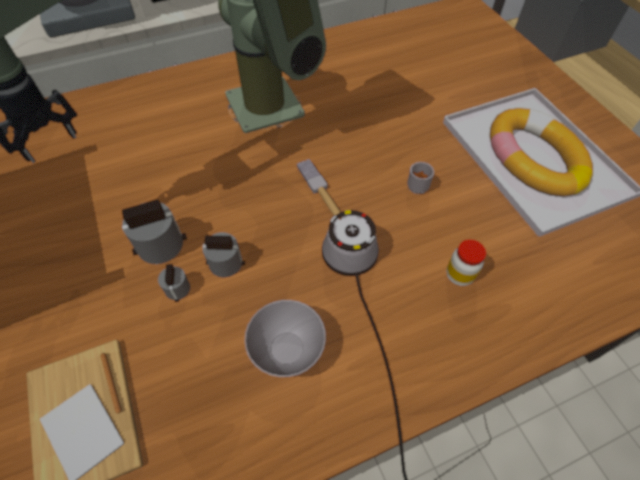

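View pics/top0.png

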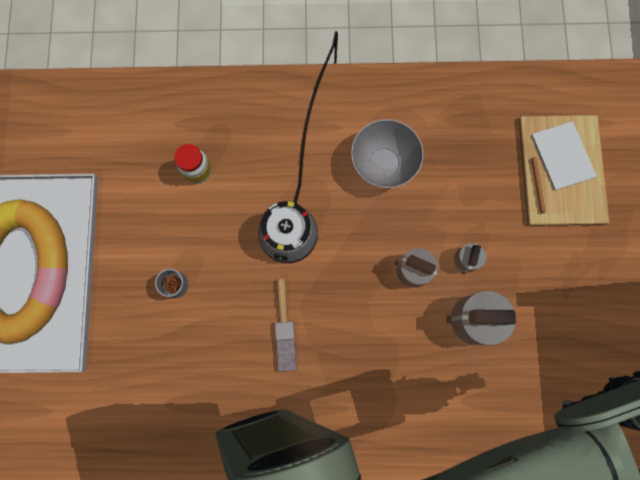

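The top view shows three lids: big at (491,317), middle at (419,267) and small at (472,256). The cup is at (171,283), the grinder at (286,226) and the brush at (285,325).

```bash
cat > h.py <<'E'
import numpy as np, cv2
from scipy.spatial.transform import Rotation as R
from scipy.optimize import least_squares
def ray(s,px):
    K=np.array(s["K"]); d=np.linalg.inv(K)@np.array([px[0],px[1],1.]); d=R.from_quat(s["rotation"]).apply([d[0],-d[1],-d[2]])
    return np.array(s["xyz"]),d
def onz(s,px,z):
    o,d=ray(s,px); return o+d*(z-o[2])/d[2]
def proj(s,P):
    c=R.from_quat(s["rotation"]).inv().apply(np.atleast_2d(P)-np.array(s["xyz"]))
    K=np.array(s["K"]); return np.c_[K[0,2]+K[0,0]*c[:,0]/-c[:,2], K[1,2]+K[1,1]*(-c[:,1])/-c[:,2]]
def tri(ss,pxs):
    A=np.zeros((3,3));b=np.zeros(3)
    for s,p in zip(ss,pxs):
        o,d=ray(s,p); d=d/np.linalg.norm(d); M=np.eye(3)-np.outer(d,d); A+=M;b+=M@o
    return np.linalg.solve(A,b)
def crop(s,c,r,name,f=8):
    im=s["pixels"]; x,y=int(c[0]),int(c[1]); p=im[max(y-r,0):y+r,max(x-r,0):x+r]
    cv2.imwrite(name,cv2.resize(p,None,fx=f,fy=f,interpolation=cv2.INTER_CUBIC))
E
python3 - <<'E'
from rig import readout, cams, finder
from h import *
import pickle
S=cams.snapshot("scene");T=cams.snapshot("top")
pickle.dump((S,T),open("st0.pkl","wb"))
def tips(s,t): return [np.round(d["at"],1).tolist() for d in finder.tip_of(s,t) if d["confidence"]>.4]
for t,z in dict(deck=.085,hub_top=.095,slot=.096,pulse_mark=.096,lock_mark=.096,lid_grip=.094,lug=.003,cup_center=.031,tub=0,brush=0,bowl=0).items():
    print(t,"S",[onz(S,p,z).round(4)[:2].tolist() for p in tips(S,t)],"T",[onz(T,p,z).round(4)[:2].tolist() for p in tips(T,t)])
for t in["lid_grip","cup_center","bowl"]:
    for n,s in(("S",S),("T",T)):
        for d in finder.cut_out(s,t):
            ys,xs=np.where(d["region"]); print(t,n,np.round(d["at"],1),round(d["confidence"],2),xs.min(),xs.max(),ys.min(),ys.max(),len(xs))
crop(T,(286,228),35,"pics/tg.png"); crop(T,(419,267),35,"pics/tl.png");crop(S,(350,240),35,"pics/sg.png"); crop(S,(222,253),35,"pics/sl.png")
a=[cv2.imread(f"pics/{n}.png") for n in("tg","tl","sg","sl")]
a=[cv2.resize(x,(390,290) if 0 else (300,300)) for x in a]
cv2.imwrite("pics/q.png",np.vstack([np.hstack(a[:2]),np.hstack(a[2:])]))
E
```

```text
deck S [[0.5723, 0.0215]] T [[0.5745, 0.0106], [0.4954, -0.2167]]
hub_top S [[0.5774, 0.0144]] T [[0.5832, 0.0209]]
slot S [[0.6122, 0.0321]] T [[0.6211, 0.0374]]
pulse_mark S [[0.6192, -0.0016], [0.57, -0.2394]] T [[0.627, 0.0047]]
lock_mark S [[0.6038, -0.0244]] T [[0.5986, -0.0249]]
lid_grip S [[0.5034, -0.2645], [0.3467, -0.4028], [0.5328, -0.3868]] T [[0.4897, -0.269], [0.5098, -0.3781], [0.7022, 0.2052], [0.384, -0.4109]]
lug S [[0.5458, -0.4008], [0.3777, -0.4596], [0.5103, -0.226]] T [[0.5117, -0.2333], [0.5489, -0.3958], [0.6517, 0.0059]]
cup_center S [[0.4605, 0.2715]] T [[0.4636, 0.2626]]
tub S [[0.7313, 0.2226]] T [[0.728, 0.2309]]
brush S [[0.3698, 0.025]] T [[0.3756, 0.0214]]
bowl S [[0.7475, -0.2086]] T [[0.759, -0.2128]]
lid_grip S [173.5 281.1] 0.82 160 189 264 300 782
lid_grip S [227.6 252.4] 0.75 203 244 232 276 1379
lid_grip T [416.9 267.5] 0.74 394 436 249 287 1286
lid_grip T [469.2 255.1] 0.73 453 485 244 274 741
lid_grip T [481.3 319.3] 0.66 447 515 291 343 2753
cup_center S [421.7 177. ] 0.89 408 433 161 193 682
cup_center T [173.6 286.7] 0.87 155 187 269 298 750
cup_center T [388.2 153.6] 0.58 351 422 120 187 3824
bowl S [286.3 338.4] 0.73 245 325 300 376 4836
bowl T [386.8 151.2] 0.74 351 422 120 187 3849
```

View pics/q.png

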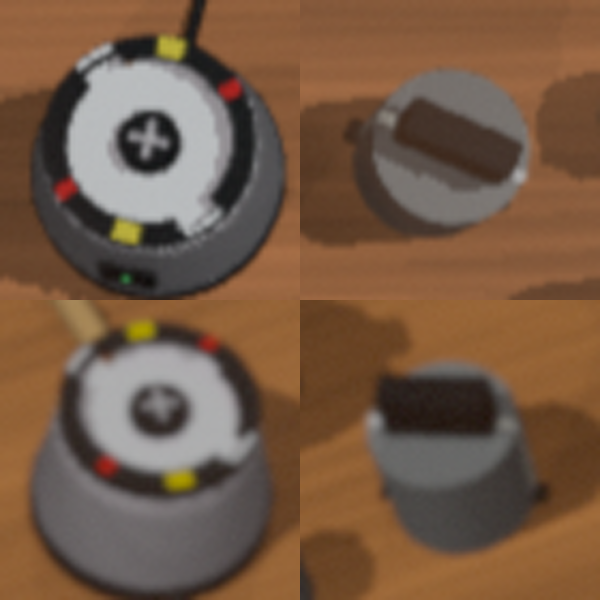

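Run:
```python
from h import *
import pickle
S,T=pickle.load(open("st0.pkl","rb"))
def blobs(s,c,r,kind):
    im=s["pixels"]; hsv=cv2.cvtColor(im,cv2.COLOR_BGR2HSV); h,sa,v=[hsv[...,i].astype(int) for i in range(3)]
    m={'y':(h>20)&(h<36)&(sa>120)&(v>100),'r':((h<8)|(h>172))&(sa>140)&(v>90)}[kind]
    mm=np.zeros(m.shape,np.uint8); mm[c[1]-r:c[1]+r,c[0]-r:c[0]+r]=m[c[1]-r:c[1]+r,c[0]-r:c[0]+r]
    n,l,st,ce=cv2.connectedComponentsWithStats(mm)
    return [ (ce[i].round(2).tolist(),int(st[i,4])) for i in range(1,n) if st[i,4]>5]
obs=[]
for n,s,c in(("S",S,(350,232)),("T",T,(287,226))):
    for k in"yr":
        b=blobs(s,c,32,k); print(n,k,b)
        b=sorted(b,key=lambda q:-q[1])[:2]
        P=[onz(s,q[0],.096)[:2] for q in b]
        d=P[0]-P[1]; print("  centre",np.mean(P,0).round(4),"r",round(np.linalg.norm(d)/2,4),"ang mod pi",round(np.arctan2(d[1],d[0])%np.pi,3))
```

```text
S y [([347.1, 211.76], 29), ([356.59, 246.56], 27)]
  centre [0.5783 0.0138] r 0.048 ang mod pi 2.92
S r [([363.15, 214.69], 13), ([339.18, 243.53], 17)]
  centre [0.5782 0.0131] r 0.0482 ang mod pi 2.114
T y [([290.35, 203.58], 31), ([280.0, 246.84], 31)]
  centre [0.5801 0.0133] r 0.048 ang mod pi 2.909
T r [([304.26, 213.37], 19), ([265.94, 236.78], 18)]
  centre [0.5802 0.0134] r 0.0476 ang mod pi 2.118
```

```bash
cat >> h.py <<'E'
from scipy.optimize import minimize
def hullmask(s,P,f=4):
    m=np.zeros((480*f,640*f),np.uint8); h=cv2.convexHull(((proj(s,P)+.5)*f-.5).round().astype(np.int32)); cv2.fillConvexPoly(m,h,1); return m
t_=np.linspace(0,2*np.pi,48,endpoint=False)
def circ(x,y,z,r): return np.c_[x+r*np.cos(t_),y+r*np.sin(t_),0*t_+z]
def box(x,y,a,lx,ly,z0,z1,ox=0):
    c,s_=np.cos(a),np.sin(a); return np.array([[x+c*(ox+u*lx/2)-s_*v*ly/2,y+s_*(ox+u*lx/2)+c*v*ly/2,z] for u in(-1,1) for v in(-1,1) for z in(z0,z1)])
def cupmask(s,p,z=0): return hullmask(s,np.r_[circ(p[0],p[1],z,.03),circ(p[0],p[1],z+.062,.03)])
def lidmask(s,p,z=0):
    x,y,a=p; m=hullmask(s,np.r_[circ(x,y,z,.039),circ(x,y,z+.072,.039)])|hullmask(s,box(x,y,a,.058,.02,z+.072,z+.104))
    return m|hullmask(s,box(x,y,a,.092,.012,z,z+.006))
def fit(ss,regs,fn,p0,z=0):
    G=[cv2.resize(r.astype(np.uint8),None,fx=4,fy=4,interpolation=cv2.INTER_NEAREST) for r in regs]
    def cost(p): 
        c=0
        for s,g in zip(ss,G):
            m=fn(s,p,z); c+=1-(m&g).sum()/(m|g).sum()
        return c
    sim=np.array([p0]+[np.array(p0)+d for d in np.diag([.006,.006,.2][:len(p0)])])
    r=minimize(cost,p0,method="Nelder-Mead",options=dict(initial_simplex=sim,xatol=2e-4,fatol=1e-4)); return r.x,r.fun
E
python3 - <<'E'
from h import *
import pickle
from rig import cams,finder
S=cams.snapshot("scene");T=cams.snapshot("top"); pickle.dump((S,T),open("st1.pkl","wb"))
def near(s,t,px): 
    L=[d for d in finder.cut_out(s,t) if np.hypot(*(np.array(d["at"])-px))<15]; return L[0]["region"] if L else None
cs=near(S,"cup_center",(421,177)); ct=near(T,"cup_center",(172,284))
ls=near(S,"lid_grip",(225,252)); lt=near(T,"lid_grip",(418,267))
for nm,fn,rs,p0 in(("cup",cupmask,(cs,ct),[.462,.267]),("lid",lidmask,(ls,lt),[.49,-.267,-1.9])):
    for ss,rr,l in(((S,),rs[:1],"S"),((T,),rs[1:],"T"),((S,T),rs,"ST")):
        if any(r is None for r in rr): print(nm,l,"missing");continue
        x,f=fit(ss,rr,fn,p0); print(nm,l,x.round(4),round(f,3))
# bar by darkness top
for n,s,c in(("S",S,(222,244)),("T",T,(420,266))):
    v=s["pixels"].max(2).astype(int); mm=np.zeros(v.shape,np.uint8); sl=np.s_[c[1]-15:c[1]+15,c[0]-20:c[0]+20]; mm[sl]=v[sl]<75
    k,l,st,ce=cv2.connectedComponentsWithStats(mm); i=1+np.argmax(st[1:,4]); m=l==i
    ys,xs=np.where(m); P=np.array([onz(s,(a,b),.10)[:2] for a,b in zip(xs,ys)]); w,V=np.linalg.eigh(np.cov(P.T)); print(n,st[i],P.mean(0).round(4),np.arctan2(V[1,1],V[0,1]).round(3),np.sqrt(12*w).round(4))
E
```

```text
cup S [0.4612 0.27  ] 0.083
cup T [0.4654 0.2666] 0.067
cup ST [0.4646 0.2673] 0.199
lid S [ 0.4912 -0.2674 -1.9603] 0.031
lid T [ 0.4915 -0.2677 -1.9667] 0.051
lid ST [ 0.4911 -0.2674 -1.9605] 0.084
S [204 236  31  14 377] [ 0.5005 -0.2681] 1.017 [0.0345 0.0602]
T [406 256  29  19 304] [ 0.4912 -0.2666] 1.158 [0.0229 0.0567]
```

Run:
```python
from h import *
import pickle
S,T=pickle.load(open("st1.pkl","rb"))
out=[]
for s,c,in((S,(421,177)),(T,(172,284))):
    for p in([.4612,.27],[.464,.268],[.4654,.2666]):
        im=cv2.resize(s["pixels"],None,fx=8,fy=8,interpolation=cv2.INTER_CUBIC)
        for z,col in((0.062,(0,255,0)),(0,(255,255,0))):
            q=((proj(s,circ(p[0],p[1],z,.03))+.5)*8).astype(np.int32); cv2.polylines(im,[q],True,col,1)
        x,y=c; out.append(im[(y-16)*8:(y+16)*8,(x-16)*8:(x+16)*8])
cv2.imwrite("pics/c.png",np.vstack([np.hstack(out[:3]),np.hstack(out[3:])]))
```

```text
(no output)
```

View pics/c.png

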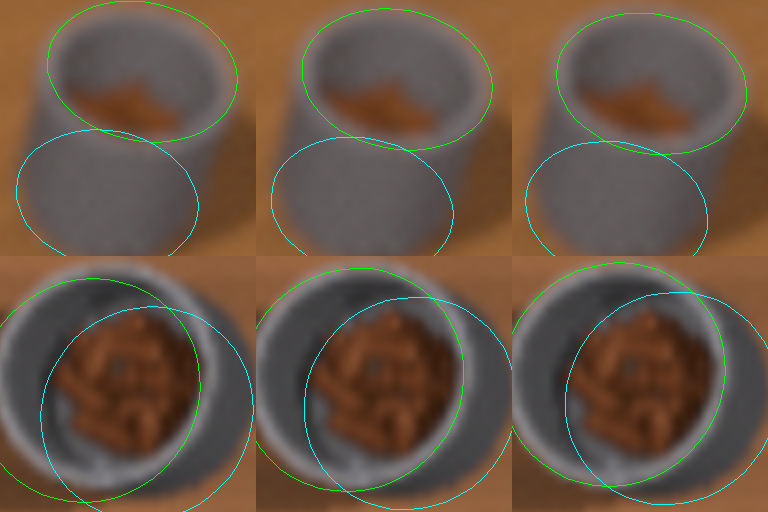

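The overlays put the cup rim at about (0.464, 0.267) m. The silhouette fits put the middle lid at (0.491, -0.2675) with its bar at yaw 1.17. The deck is at (0.579, 0.0135), with the pulse axis at -0.227 and the slots at 0.573. I'll go to the cup first.

>>> move_arm([
  [0.25,-0.29,0,0,0,0,1],
  [0.5,-0.58,0,0,0,0,1],
  [0.74,-0.865,0,0,0,0,1],
  [0.74,-0.865,0,0,0,0,1],
])

```text
clock: 3.4
eef_pos: [0.2786, -0.3864, 0.4039]
ee_rot: [0.976, 0.216, 0.0, -0.002]
wrist_force: [0.2, -0.6, 0.4]
grip_width: 0.997
```

>>> move_arm([
  [0.25,-0.29,0,0,0,0,1],
  [0.5,-0.58,0,0,0,0,1],
  [0.74,-0.865,0,0,0,0,1],
])

```text
clock: 3.7
eef_pos: [0.3152, -0.2586, 0.405]
ee_rot: [0.977, 0.214, 0.0, 0.0]
wrist_force: [2.0, -0.1, 0.7]
grip_width: 0.999
```

>>> move_arm([
  [0.25,-0.29,0,0,0,0,1],
  [0.5,-0.58,0,0,0,0,1],
  [0.74,-0.865,0,0,0,0,1],
])

```text
clock: 4.0
eef_pos: [0.3526, -0.1267, 0.4053]
ee_rot: [0.977, 0.214, 0.001, 0.001]
wrist_force: [1.7, -0.0, 0.5]
grip_width: 0.999
```

>>> move_arm([
  [0.25,-0.29,0,0,0,0,1],
  [0.5,-0.58,0,0,0,0,1],
  [0.74,-0.865,0,0,0,0,1],
])

```text
clock: 4.3
eef_pos: [0.39, 0.005, 0.4054]
ee_rot: [0.977, 0.214, 0.001, 0.001]
wrist_force: [1.2, -0.4, -0.7]
grip_width: 0.998
```

>>> move_arm([
  [0.25,-0.29,0,0,0,0,1],
  [0.5,-0.58,0,0,0,0,1],
  [0.74,-0.865,0,0,0,0,1],
  [0.74,-0.865,0,0,0,0,1],
])

```text
clock: 4.7
eef_pos: [0.4277, 0.1388, 0.4051]
ee_rot: [0.976, 0.218, 0.001, -0.001]
wrist_force: [0.9, -0.6, 0.3]
grip_width: 0.997
```

```bash
cat >> h.py <<'E'
def to(st,goal_tcp):
    return (R.from_quat(st["ee_rot"]).inv().apply(np.array(goal_tcp)-st["eef_pos"])/.12).round(3)
def grasp(st): return (st["eef_pos"]+R.from_quat(st["ee_rot"]).apply([0,0,.155])).round(4)
def yaw(st):
    v=R.from_quat(st["ee_rot"]).as_matrix(); return np.arctan2(v[1,1],v[0,1]).round(4)
E
python3 - <<'E'
from h import *
from rig import readout
s=readout.read_state(); print(s["clock"],s["eef_pos"],grasp(s),yaw(s),s["joint_pos"].round(2),R.from_quat(s["ee_rot"]).as_matrix()[:,2].round(4)); print(to(s,[.464,.267,.045+.155+.1]),to(s,[.464,.267,.2]))
E
```

```text
4.7 [0.42770222 0.13879365 0.40514892] [0.428  0.1391 0.2501] -1.1323 [ 0.12 -0.07  1.83  0.    1.37  1.25] [ 0.0016  0.002  -1.    ]
[ 0.726 -0.838  0.879] [ 0.724 -0.837  1.712]
```

>>> move_arm([
  [0.25,-0.28,0.1,0,0,0,1],
  [0.5,-0.56,0.3,0,0,0,1],
  [0.725,-0.838,0.5,0,0,0,1],
  [0.725,-0.838,0.8,0,0,0,1],
  [0.725,-0.838,0.8,0,0,0,1],
  [0.725,-0.838,0.8,0,0,0,1],
])

```text
clock: 5.3
eef_pos: [0.4637, 0.2618, 0.3083]
ee_rot: [0.977, 0.214, -0.001, 0.0]
wrist_force: [0.4, 0.2, 0.3]
grip_width: 1.0
```

Run:
```python
from h import *
from rig import readout,cams
s=readout.read_state(); print(s["clock"],s["eef_pos"],grasp(s),yaw(s),R.from_quat(s["ee_rot"]).as_matrix()[:,2].round(4)); print(to(s,[.464,.267,.201]))
T=cams.snapshot("top");crop(T,(172,284),40,"pics/c2.png",7)
S=cams.snapshot("scene");crop(S,(421,167),40,"pics/c3.png",7)
```

```text
5.3 [0.46373604 0.26175747 0.30832429] [0.4634 0.2616 0.1533] -1.1398 [-0.002  -0.0012 -1.    ]
[ 0.022 -0.039  0.894]
```

View pics/c3.png

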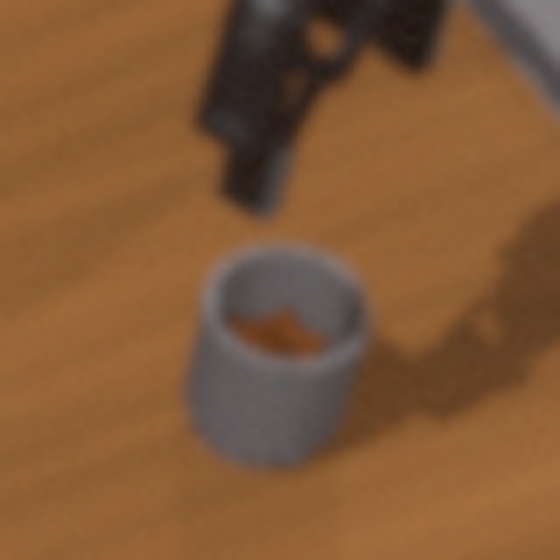

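View pics/c2.png

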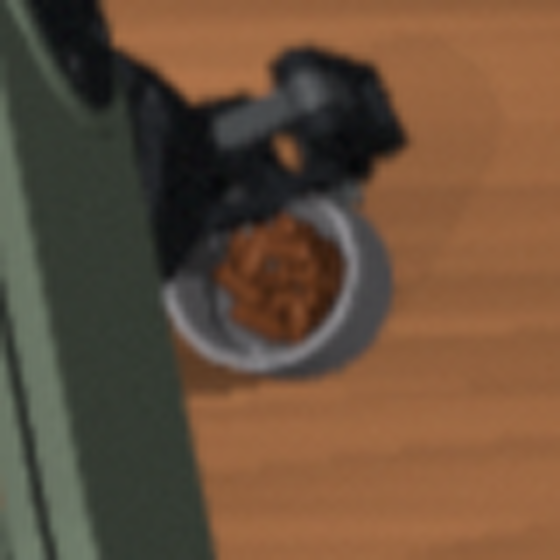

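The camera views show the cup centred between the open fingers, a few mm off along the jaw axis. I'll descend and close.

>>> move_arm([
  [0.02,-0.04,0.2,0,0,0,1],
  [0.02,-0.04,0.5,0,0,0,1],
  [0.02,-0.04,0.75,0,0,0,1],
  [0.02,-0.04,0.91,0,0,0,1],
  [0.02,-0.04,0.91,0,0,0,1],
  [0.02,-0.04,0.91,0,0,0,0.4],
  [0.02,-0.04,0.91,0,0,0,-0.2],
  [0.02,-0.04,0.91,0,0,0,-0.6],
  [0.02,-0.04,0.91,0,0,0,-1],
  [0.02,-0.04,0.91,0,0,0,-1],
])

```text
clock: 6.4
eef_pos: [0.4656, 0.2685, 0.2027]
ee_rot: [0.977, 0.214, 0.003, -0.0]
wrist_force: [0.6, -1.9, 7.7]
grip_width: 0.689
```

>>> move_arm([
  [0,0,0,0,0,0,-1],
  [0,0,0,0,0,0,-1],
  [0,0,0,0,0,0,-1],
])

```text
clock: 6.7
eef_pos: [0.4656, 0.2685, 0.2027]
ee_rot: [0.977, 0.214, 0.003, -0.0]
wrist_force: [0.2, -1.2, 5.7]
grip_width: 0.686
```

Run:
```python
from h import *
from rig import readout,cams
s=readout.read_state(); print(s["clock"],s["eef_pos"],grasp(s),yaw(s),s["grip_width"])
S=cams.snapshot("scene");crop(S,(421,167),40,"pics/c4.png",7)
```

```text
6.7 [0.46562444 0.26849502 0.20269205] [0.4666 0.2688 0.0477] -1.139 0.6864560027582757
```

View pics/c4.png

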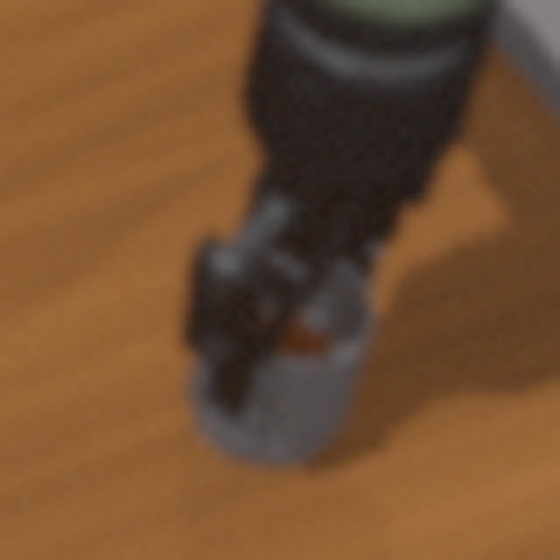

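Grip width is about 58 mm, so the cup is held. Next I'll lift it and carry it.

>>> move_arm([
  [0,0,-0.1,0,0,0,-1],
  [0,0,-0.3,0,0,0,-1],
  [0,0,-0.5,0,0,0,-1],
  [0,0,-0.7,0,0,0,-1],
  [0,0,-0.85,0,0,0,-1],
  [0,0.15,-0.9,0,0,0,-1],
  [0,0.35,-0.9,0,0,0,-1],
  [0,0.55,-0.9,0,0,0,-1],
  [0,0.75,-0.9,0,0,0,-1],
  [0,0.85,-0.9,0,0,0,-1],
])

```text
clock: 7.75
eef_pos: [0.5069, 0.174, 0.3084]
ee_rot: [0.977, 0.214, 0.0, 0.0]
wrist_force: [-0.1, 0.2, -1.2]
grip_width: 0.686
```

>>> move_arm([
  [0,0.2,0,0,0,0,-1],
  [0,0.45,0,0,0,0,-1],
  [0,0.7,0,0,0,0,-1],
  [0,0.85,0,0,0,0,-1],
  [0,0.93,0,0,0,0,-1],
  [0,0.93,0,0,0,0,-1],
  [0,0.93,0,0,0,0,-1],
])

```text
clock: 8.45
eef_pos: [0.5527, 0.0747, 0.3075]
ee_rot: [0.977, 0.214, -0.0, -0.0]
wrist_force: [-0.8, -0.0, -1.4]
grip_width: 0.69
```

Run:
```python
from h import *
from rig import readout,cams
import pickle
s=readout.read_state(); print(s["clock"],s["eef_pos"],grasp(s),yaw(s),s["grip_width"],R.from_quat(s["ee_rot"]).as_matrix()[:,2].round(4),s["wrist_force"])
print(to(s,[.579,.0135,.31]))
S=cams.snapshot("scene");crop(S,(370,200),50,"pics/c5.png",6)
T=cams.snapshot("top");crop(T,(270,230),50,"pics/c6.png",6); pickle.dump((s,S,T),open("st2.pkl","wb"))
```

```text
8.45 [0.55274682 0.07470485 0.30745556] [0.5526 0.0748 0.1525] -1.1388 0.6904103227280562 [-8.e-04  8.e-04 -1.e+00] [-0.77594391 -0.02643887 -1.36893711]
[-0.015  0.555 -0.022]
```

View pics/c5.png

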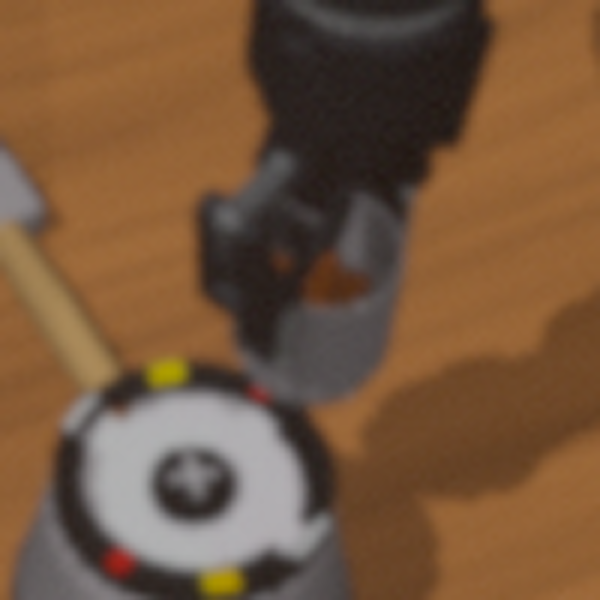

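View pics/c6.png

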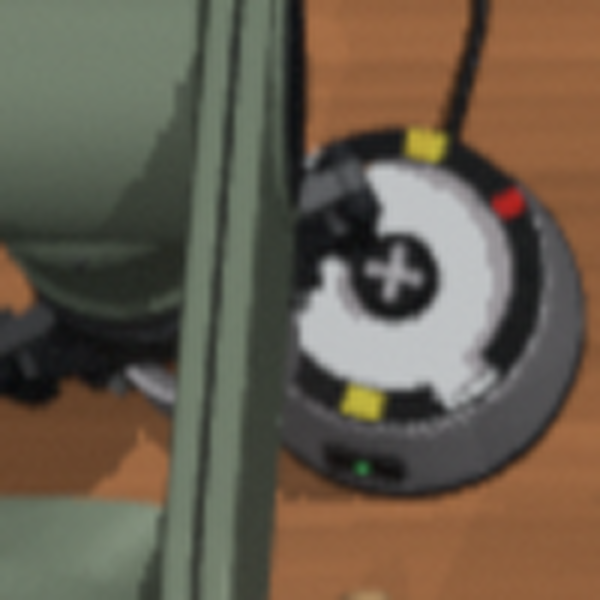

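```bash
cat >> h.py <<'E'
def ov(s,sets,c,r,f=8):
    im=cv2.resize(s["pixels"],None,fx=f,fy=f,interpolation=cv2.INTER_CUBIC)
    for P,col in sets:
        cv2.polylines(im,[((proj(s,P)+.5)*f).astype(np.int32)],True,col,1)
    x,y=map(int,c); return im[(y-r)*f:(y+r)*f,(x-r)*f:(x+r)*f]
E
python3 - <<'E'
from h import *
import pickle
s,S,T=pickle.load(open("st2.pkl","rb"))
x,y=grasp(s)[:2]; o=[]
ux=np.array([.908,.418])
for d in(-.004,-.002,0,.002):
    p=np.array([x,y])+ux*d
    o.append(ov(S,[(circ(*p,.167,.03),(0,255,0)),(circ(*p,.105,.03),(255,255,0))],(372,195),20,9))
cv2.imwrite("pics/c7.png",np.vstack([np.hstack(o[:2]),np.hstack(o[2:])])[:600])
E
```

```text
(no output)
```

View pics/c7.png

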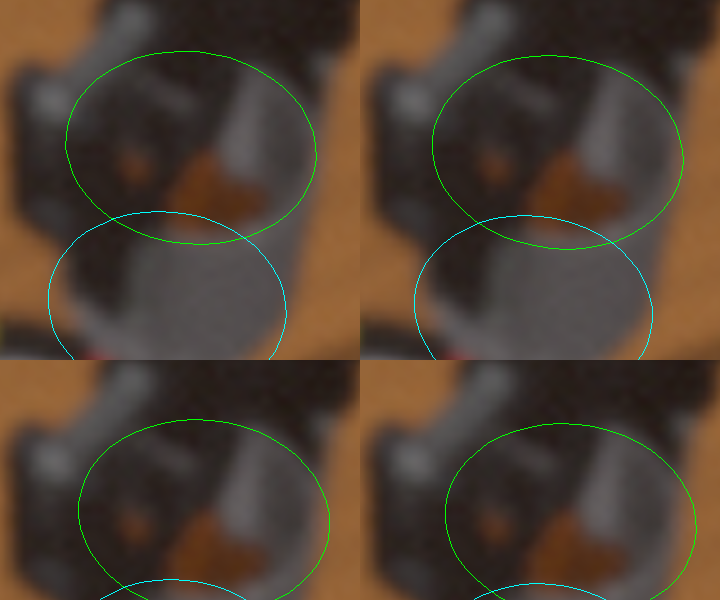

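Run:
```python
from h import *
import pickle
s,S,T=pickle.load(open("st2.pkl","rb"))
x,y=grasp(s)[:2]; o=[]
ux=np.array([.908,.418])
for d in(-.002,0.001):
    p=np.array([x,y])+ux*d
    o.append(ov(S,[(circ(*p,.167,.03),(0,255,0)),(circ(*p,.105,.03),(255,255,0))],(372,200),20,10))
cv2.imwrite("pics/c8.png",np.hstack(o))
```

```text
(no output)
```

View pics/c8.png

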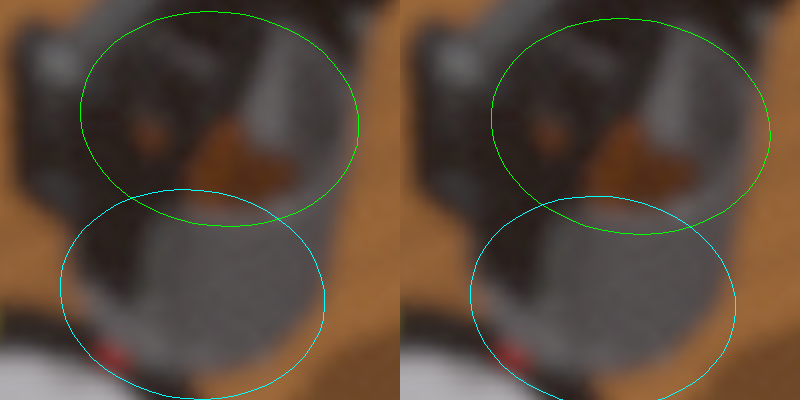

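>>> move_arm([
  [0,0.1,-0.1,0,0,0,-1],
  [0,0.25,-0.1,0,0,0,-1],
  [0,0.45,-0.1,0,0,0,-1],
  [0.0,0.558,-0.1,0,0,0,-1],
  [0.0,0.558,-0.1,0,0,0,-1],
  [0.0,0.558,-0.1,0,0,0,-1],
])

```text
clock: 9.15
eef_pos: [0.5812, 0.0128, 0.3193]
ee_rot: [0.977, 0.214, -0.0, -0.0]
wrist_force: [0.0, 0.6, -2.2]
grip_width: 0.693
```

Run:
```python
from h import *
from rig import readout,cams
import pickle
s=readout.read_state(); print(s["clock"],s["eef_pos"],grasp(s),yaw(s),s["wrist_force"])
print(to(s,[.581,.014,.29]))
S=cams.snapshot("scene");T=cams.snapshot("top");pickle.dump((s,S,T),open("st3.pkl","wb"))
x,y=grasp(s)[:2]; h=s["eef_pos"][2]-.2027
p=np.array([x-.0023,y-.001])
k=circ(.5782,.0134,.096,.053)
A=ov(S,[(circ(*p,h+.062,.03),(0,255,0)),(circ(*p,h,.03),(255,255,0)),(k,(255,0,255))],(354,215),28,7)
p=p+[.002,0];k=circ(.5802,.0134,.096,.053)
B=ov(T,[(circ(*p,h+.062,.03),(0,255,0)),(circ(*p,h,.03),(255,255,0)),(k,(255,0,255))],(283,225),28,7)
cv2.imwrite("pics/d1.png",np.hstack([A,B]))
```

```text
9.15 [0.58118047 0.01283597 0.31933331] [0.5811 0.0129 0.1643] -1.1402 [ 0.02592968  0.63390891 -2.17797391]
[ 0.003 -0.009  0.244]
```

View pics/d1.png

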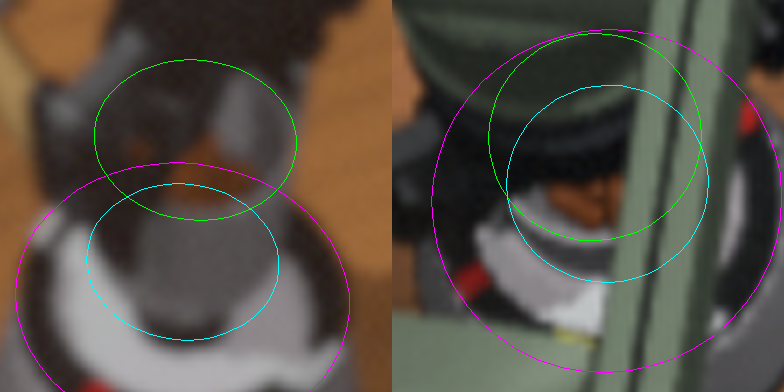

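Run:
```python
from h import *
import pickle
s,S,T=pickle.load(open("st3.pkl","rb"))
def g(c,x,y,r,f):
    im=np.clip(c["pixels"].astype(float)*1.8,0,255).astype(np.uint8)
    return cv2.resize(im[y-r:y+r,x-r:x+r],None,fx=f,fy=f,interpolation=cv2.INTER_CUBIC)
cv2.imwrite("pics/d2.png",np.hstack([g(S,354,210,20,10),g(T,283,225,20,10)]))
```

```text
(no output)
```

View pics/d2.png

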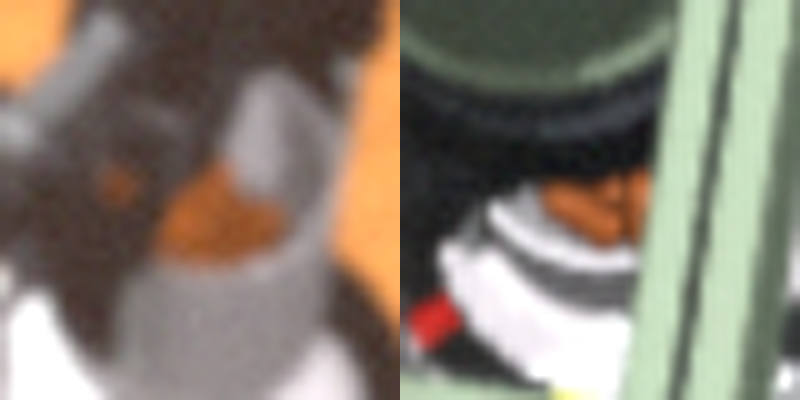

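Run:
```python
from h import *
import pickle
s,S,T=pickle.load(open("st3.pkl","rb"))
print(grasp(s), s["eef_pos"][2]-.2027)
def dist(c,x,y,z,pt):
    q=proj(c,circ(x,y,z,.03)); 
    return cv2.pointPolygonTest(q.astype(np.float32).reshape(-1,1,2),(float(pt[0]),float(pt[1])),True)
def res(v,b=(1,1)):
    x,y,z,bx=v; a=proj(S,circ(x-bx,y,z+.062,.03)); b=proj(S,circ(x-bx,y,z,.03)); c=proj(T,circ(x+bx,y,z+.062,.03)); d=proj(T,circ(x+bx,y,z,.03))
    return [a[:,1].max()-217.3,a[:,0].max()-368.3,b[:,1].max()-232.8,dist(T,x+bx,y,z+.062,(282,231.5)),dist(T,x+bx,y,z+.062,(271.3,225.3)),d[:,1].max()-235.7,(z-.1166)/.002,(bx-.001)/.0007]
r=least_squares(res,[.579,.013,.1166,.001]);print(r.x.round(4),np.round(r.fun,2))
```

```text
[0.5811 0.0129 0.1643] 0.11663331061553195
[0.5791 0.0135 0.1181 0.0014] [-0.38  0.07  1.31 -0.59  0.53  1.16  0.73  0.53]
```

The fit gives the cup axis at (0.5791, 0.0135), against a collar centre of (0.5792, 0.0134). I'll lower it now.

>>> move_arm([
  [0,0,0.04,0,0,0,-1],
  [0,0,0.08,0,0,0,-1],
  [0,0,0.12,0,0,0,-1],
  [0,0,0.15,0,0,0,-1],
  [0,0,0.17,0,0,0,-1],
  [0,0,0.17,0,0,0,-1],
])

```text
clock: 9.85
eef_pos: [0.581, 0.0133, 0.2985]
ee_rot: [0.977, 0.214, -0.001, -0.0]
wrist_force: [-0.7, -0.4, -2.0]
grip_width: 0.692
```

>>> move_arm([
  [0,0,0.02,0,0,0,-1],
  [0,0,0.04,0,0,0,-1],
  [0,0,0.06,0,0,0,-1],
  [0,0,0.07,0,0,0,-1],
  [0,0,0.07,0,0,0,-1],
])

```text
clock: 10.35
eef_pos: [0.5811, 0.0132, 0.2904]
ee_rot: [0.977, 0.214, -0.0, -0.0]
wrist_force: [-0.0, 0.1, -1.4]
grip_width: 0.695
```

Run:
```python
from h import *
from rig import readout,cams
import pickle
s=readout.read_state(); print(s["clock"],s["eef_pos"],grasp(s),yaw(s),s["wrist_force"],s["moment"])
S=cams.snapshot("scene")
x,y=.5778,.0135
A=ov(S,[],(354,215),28,7);B=ov(S,[(circ(x,y,.149,.03),(0,255,0)),(circ(x,y,.087,.03),(255,255,0))],(354,215),28,7)
cv2.imwrite("pics/d3.png",np.hstack([A,B]))
```

```text
10.35 [0.58107273 0.01324902 0.29038292] [0.581  0.0133 0.1354] -1.139 [-0.01108495  0.07022496 -1.43559308] [ 0.01023034 -0.04578959  0.02187572]
```

View pics/d3.png

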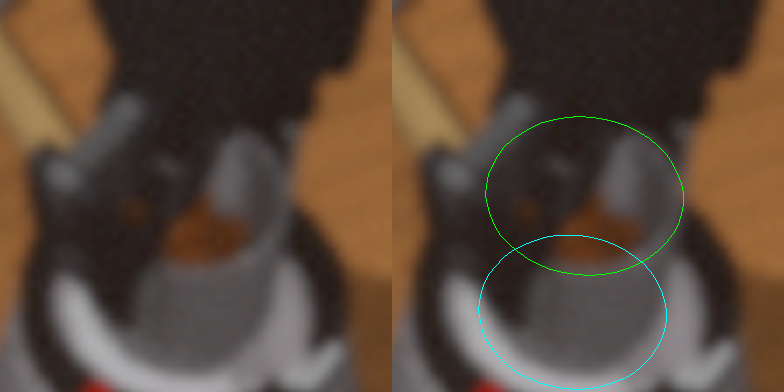

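>>> move_arm([
  [0,0,0.012,0,0,0,-1],
  [0,0,0.02,0,0,0,-1],
  [0,0,0.02,0,0,0,-1],
])

```text
clock: 10.7
eef_pos: [0.5814, 0.0132, 0.2897]
ee_rot: [0.977, 0.214, 0.0, 0.0]
wrist_force: [-3.7, 0.7, 3.8]
grip_width: 0.69
```

Contact came at the predicted height (TCP 0.2897), so the cup is seated. Releasing and retreating upward.

>>> move_arm([
  [0,0,0,0,0,0,0.5],
  [0,0,0,0,0,0,0.8],
  [0,0,0,0,0,0,1],
  [0,0,0,0,0,0,1],
  [0,0,-0.1,0,0,0,1],
  [0,0,-0.3,0,0,0,1],
  [0,0,-0.6,0,0,0,1],
  [0,0,-0.9,0,0,0,1],
])

```text
clock: 11.5
eef_pos: [0.581, 0.0133, 0.3978]
ee_rot: [0.977, 0.214, -0.0, -0.0]
wrist_force: [0.6, -0.1, 0.7]
grip_width: 1.0
```

Run:
```python
from h import *
from rig import readout,cams
import pickle
s=readout.read_state(); print(s["clock"],s["eef_pos"],yaw(s),s["joint_pos"].round(2),to(s,[.491,-.2675,.40]),R.from_quat(s["ee_rot"]).as_matrix()[:,2].round(4))
S=cams.snapshot("scene")
x,y=.5778,.0135
A=ov(S,[],(354,215),28,7);B=ov(S,[(circ(x,y,.149,.03),(0,255,0)),(circ(x,y,.087,.03),(255,255,0))],(354,215),28,7)
cv2.imwrite("pics/d4.png",np.hstack([A,B]))
```

```text
11.5 [0.58095929 0.01327849 0.39775767] -1.139 [-0.13  0.23  1.53  0.    1.38  1.01] [-1.66   1.811 -0.018] [-6.e-04  1.e-04 -1.e+00]
```

View pics/d4.png

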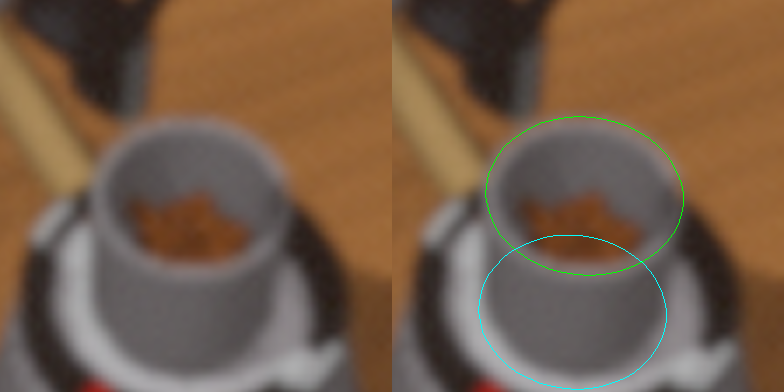

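The cup stands level and concentric on the hub. Next is the lid.

>>> move_arm([
  [-0.2,0.22,0,0,0,-0.18,1],
  [-0.42,0.46,0,0,0,-0.37,1],
  [-0.64,0.7,0,0,0,-0.56,1],
  [-0.83,0.905,0,0,0,-0.74,1],
  [-0.83,0.905,0,0,0,-0.74,1],
])

```text
clock: 12.05
eef_pos: [0.5353, -0.1305, 0.3972]
ee_rot: [0.921, 0.388, -0.0, 0.001]
wrist_force: [-0.1, 0.2, -0.6]
grip_width: 1.0
```

Run:
```python
from h import *
from rig import readout,cams
s=readout.read_state(); print(s["clock"],s["eef_pos"],yaw(s),to(s,[.491,-.2675,.36]))
```

```text
12.05 [ 0.53525827 -0.13045327  0.39720706] -0.773 [-1.075  0.533  0.312]
```

>>> move_arm([
  [-0.3,0.15,0,0,0,-0.19,1],
  [-0.6,0.3,0.1,0,0,-0.38,1],
  [-0.85,0.45,0.2,0,0,-0.57,1],
  [-1,0.533,0.31,0,0,-0.746,1],
  [-1,0.533,0.31,0,0,-0.746,1],
  [-1,0.533,0.31,0,0,-0.746,1],
])

```text
clock: 12.65
eef_pos: [0.4989, -0.2575, 0.3592]
ee_rot: [0.833, 0.553, 0.0, -0.0]
wrist_force: [-0.5, 0.2, -0.1]
grip_width: 0.999
```

Run:
```python
from h import *
from rig import readout,cams
s=readout.read_state(); print(s["clock"],s["eef_pos"],yaw(s),to(s,[.491,-.2675,.094+.155]))
T=cams.snapshot("top");S=cams.snapshot("scene")
cv2.imwrite("pics/e1.png",np.hstack([ov(S,[],(225,245),28,7),ov(T,[],(418,265),28,7)]))
```

```text
12.65 [ 0.49887465 -0.2574865   0.3592393 ] -0.3982 [-0.103 -0.028  0.919]
```

View pics/e1.png

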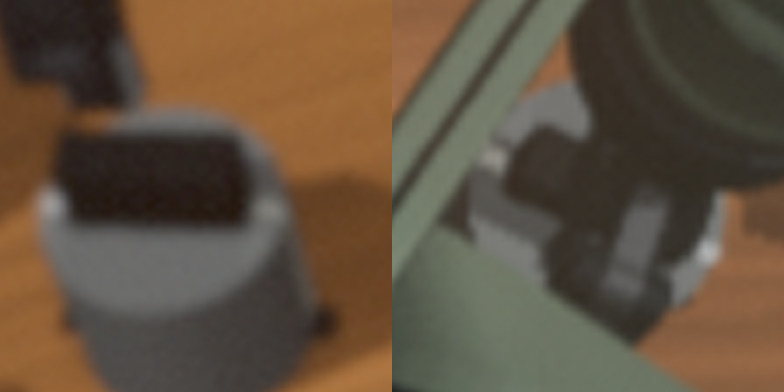

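>>> move_arm([
  [-0.1,-0.028,0.1,0,0,0,1],
  [-0.1,-0.028,0.4,0,0,0,1],
  [-0.1,-0.028,0.7,0,0,0,1],
  [-0.1,-0.028,0.9,0,0,0,1],
  [-0.1,-0.028,0.9,0,0,0,1],
  [-0.1,-0.028,0.9,0,0,0,0.4],
  [-0.1,-0.028,0.9,0,0,0,0],
  [-0.1,-0.028,0.9,0,0,0,-0.4],
  [-0.1,-0.028,0.9,0,0,0,-1],
  [-0.1,-0.028,0.9,0,0,0,-1],
])

```text
clock: 13.75
eef_pos: [0.4914, -0.2679, 0.2525]
ee_rot: [0.832, 0.554, 0.0, 0.001]
wrist_force: [0.2, -0.4, 3.9]
grip_width: 0.22
```

>>> move_arm([
  [0,0,0,0,0,0,-1],
  [0,0,0,0,0,0,-1],
  [0,0,0,0,0,0,-1],
  [0,0,0,0,0,0,-1],
])

```text
clock: 14.15
eef_pos: [0.4915, -0.2679, 0.2524]
ee_rot: [0.832, 0.554, 0.0, 0.001]
wrist_force: [-0.6, 0.9, 6.3]
grip_width: 0.225
```

Run:
```python
from h import *
from rig import readout,cams
s=readout.read_state(); print(s["clock"],s["eef_pos"],yaw(s),s["grip_width"],grasp(s),s["wrist_force"],R.from_quat(s["ee_rot"]).as_matrix()[:,2].round(4))
S=cams.snapshot("scene")
cv2.imwrite("pics/e2.png",np.hstack([ov(S,[],(225,245),28,7)]))
```

```text
14.15 [ 0.49149767 -0.26790577  0.25243066] -0.3959 0.22524456861607844 [ 0.4918 -0.2681  0.0974] [-0.56021205  0.85595667  6.25152725] [ 0.0017 -0.0013 -1.    ]
```

View pics/e2.png

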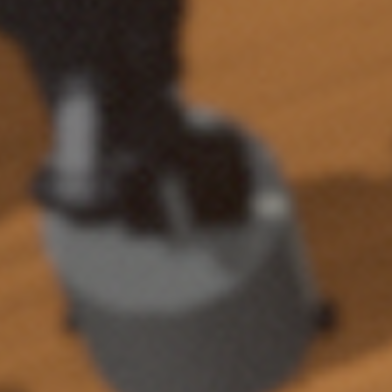

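The lid bar is held (width about 19 mm). Next I'll lift it above cup height and carry it over.

>>> move_arm([
  [0,0,-0.05,0,0,0,-1],
  [0,0,-0.2,0,0,0,-1],
  [0,0,-0.45,0,0,0,-1],
  [0,0,-0.7,0,0,0,-1],
  [0,0,-0.95,0,0,0,-1],
])

```text
clock: 14.7
eef_pos: [0.4905, -0.2673, 0.3654]
ee_rot: [0.832, 0.554, -0.0, -0.001]
wrist_force: [0.7, 0.1, -1.8]
grip_width: 0.22
```

>>> move_arm([
  [0.1,0,-0.2,0,0,0,-1],
  [0.3,-0.03,-0.4,0,0,0,-1],
  [0.55,-0.05,-0.55,0,0,0,-1],
  [0.8,-0.078,-0.55,0,0,0,-1],
  [0.8,-0.078,-0.55,0,0,0,-1],
])

```text
clock: 15.2
eef_pos: [0.5198, -0.1724, 0.4316]
ee_rot: [0.831, 0.556, 0.001, -0.0]
wrist_force: [-0.4, -0.1, -2.7]
grip_width: 0.219
```

>>> move_arm([
  [0.2,-0.02,0,0,0,0.24,-1],
  [0.4,-0.04,0,0,0,0.5,-1],
  [0.6,-0.06,0,0,0,0.75,-1],
  [0.8,-0.078,0,0,0,1,-1],
  [0.8,-0.078,0,0,0,1,-1],
  [0.8,-0.078,0,0,0,1,-1],
])

```text
clock: 15.8
eef_pos: [0.5475, -0.0833, 0.4303]
ee_rot: [0.943, 0.332, -0.001, -0.0]
wrist_force: [0.9, -0.6, -1.0]
grip_width: 0.224
```

Run:
```python
from h import *
from rig import readout,cams
s=readout.read_state(); print(s["clock"],s["eef_pos"],yaw(s),s["grip_width"],to(s,[.579,.0135,.4225]),s["wrist_force"],R.from_quat(s["ee_rot"]).as_matrix()[:,2].round(4), s["joint_pos"].round(2))
S=cams.snapshot("scene")
cv2.imwrite("pics/e3.png",cv2.resize(S["pixels"][100:300,200:450],None,fx=3,fy=3))
```

```text
15.8 [ 0.54750438 -0.08330628  0.43027862] -0.8938 0.2243155774906553 [ 0.71  -0.464  0.064] [ 0.90008247 -0.58555613 -0.98242625] [-1.8e-03 -4.0e-04 -1.0e+00] [-0.31  0.14  1.56 -0.    1.44  0.59]
```

View pics/e3.png

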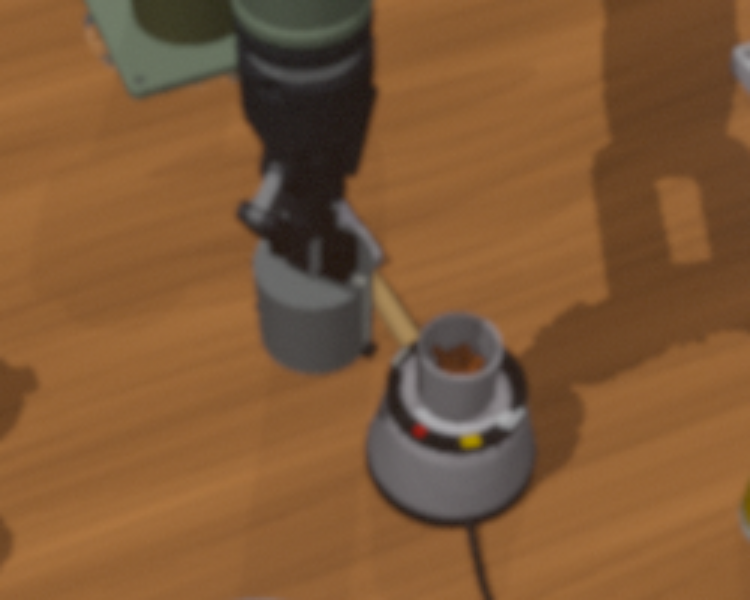

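The lid hangs level, with its rim about 0.178 m up against the cup top at 0.149.

>>> move_arm([
  [0.2,-0.13,0,0,0,0.07,-1],
  [0.42,-0.27,0,0,0,0.14,-1],
  [0.6,-0.4,0,0,0,0.208,-1],
  [0.71,-0.464,0,0,0,0.208,-1],
  [0.71,-0.464,0,0,0,0.208,-1],
  [0.71,-0.464,0,0,0,0.208,-1],
])

```text
clock: 16.45
eef_pos: [0.5794, 0.0125, 0.4309]
ee_rot: [0.96, 0.282, -0.001, 0.0]
wrist_force: [0.5, -0.1, -2.2]
grip_width: 0.223
```

Run:
```python
from h import *
from rig import readout,cams,finder
s=readout.read_state(); print(s["clock"],s["eef_pos"],yaw(s),to(s,[.579,.0135,.395]),s["wrist_force"],R.from_quat(s["ee_rot"]).as_matrix()[:,2].round(4))
S=cams.snapshot("scene");T=cams.snapshot("top")
import pickle; pickle.dump((s,S,T),open("st4.pkl","wb"))
x,y=s["eef_pos"][:2]; h=s["eef_pos"][2]-.2525; a=.573
def L(bx): return [(circ(x+bx,y,h+.072,.039),(0,255,0)),(circ(x+bx,y,h,.039),(255,255,0)),(box(x+bx,y,a,.092,.012,h,h+.006)[[0,2,6,4]],(0,0,255))]
cv2.imwrite("pics/e4.png",np.hstack([ov(S,L(-.001)+[(circ(.5782,.0134,.096,.053),(255,0,255))],(354,205),36,5),ov(T,L(.001),(283,225),36,5)]))
```

```text
16.45 [0.5794247  0.01253617 0.43085487] -0.9997 [ 0.002 -0.009  0.299] [ 0.46568263 -0.13232162 -2.21325481] [-7.0e-04 -1.1e-03 -1.0e+00]
```

View pics/e4.png

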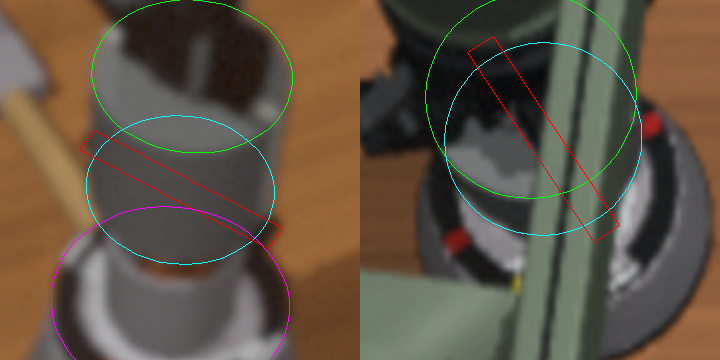

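>>> move_arm([
  [0,-0.007,0.1,0,0,0,-1],
  [0,-0.007,0.2,0,0,0,-1],
  [0,-0.007,0.3,0,0,0,-1],
  [0,-0.007,0.4,0,0,0,-1],
  [0,-0.007,0.5,0,0,0,-1],
  [0,-0.007,0.57,0,0,0,-1],
  [0,-0.007,0.57,0,0,0,-1],
  [0,-0.007,0.57,0,0,0,-1],
])

```text
clock: 17.35
eef_pos: [0.5792, 0.0142, 0.3626]
ee_rot: [0.96, 0.282, -0.0, 0.0]
wrist_force: [-0.1, -0.3, -1.2]
grip_width: 0.222
```

Run:
```python
from h import *
from rig import readout,cams,finder
s=readout.read_state(); print(s["clock"],s["eef_pos"],yaw(s),to(s,[.579,.0135,.3375]),s["wrist_force"],R.from_quat(s["ee_rot"]).as_matrix()[:,2].round(4))
S=cams.snapshot("scene");T=cams.snapshot("top")
x,y=s["eef_pos"][:2]; h=s["eef_pos"][2]-.2525; a=.573
def L(bx): return [(box(x+bx,y,a,.092,.012,h,h+.006)[[0,2,6,4]],(0,0,255)),(circ(.579+bx,.0134,.096,.053),(255,0,255))]
cv2.imwrite("pics/e5.png",np.vstack([np.hstack([ov(S,[],(354,215),30,6),ov(T,[],(283,225),30,6)]),np.hstack([ov(S,L(-.001),(354,215),30,6),ov(T,L(.001),(283,225),30,6)])])[:600])
```

```text
17.35 [0.57916645 0.01423329 0.36260192] -0.9999 [-0.004  0.004  0.209] [-0.12399572 -0.29106562 -1.22318395] [-0. -0. -1.]
```

View pics/e5.png

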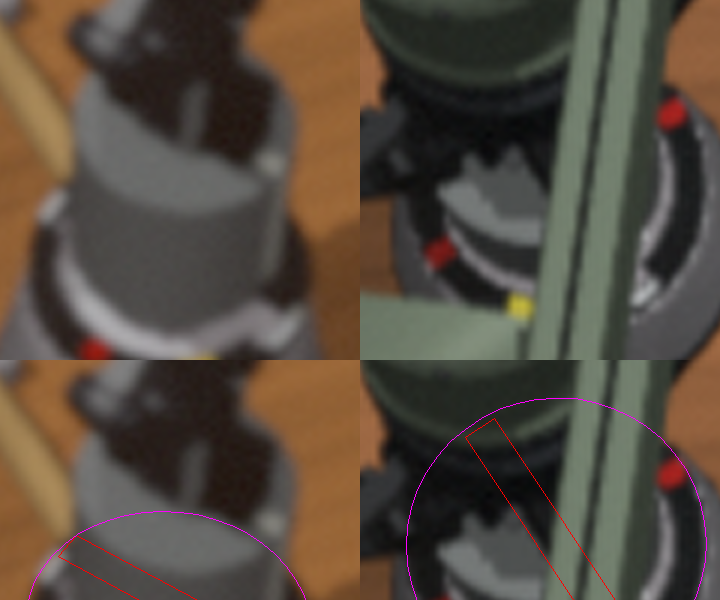

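>>> move_arm([
  [0,0,0.04,0,0,0,-1],
  [0,0,0.08,0,0,0,-1],
  [0,0,0.11,0,0,0,-1],
  [0,0,0.13,0,0,0,-1],
  [0,0,0.13,0,0,0,-1],
])

```text
clock: 17.95
eef_pos: [0.5788, 0.0142, 0.3464]
ee_rot: [0.96, 0.282, -0.001, -0.0]
wrist_force: [-0.1, 0.7, -1.1]
grip_width: 0.224
```

>>> move_arm([
  [0,0,0.02,0,0,0,-1],
  [0,0,0.035,0,0,0,-1],
  [0,0,0.05,0,0,0,-1],
  [0,0,0.05,0,0,0,-1],
])

```text
clock: 18.35
eef_pos: [0.5789, 0.0142, 0.3407]
ee_rot: [0.96, 0.282, -0.0, -0.0]
wrist_force: [0.5, 0.7, -1.1]
grip_width: 0.224
```

Run:
```python
from h import *
from rig import readout,cams,finder
s=readout.read_state(); print(s["clock"],s["eef_pos"],yaw(s),to(s,[.579,.0135,.3375]),s["wrist_force"],s["moment"])
S=cams.snapshot("scene");T=cams.snapshot("top")
cv2.imwrite("pics/e6.png",np.hstack([ov(S,[],(354,215),30,6),ov(T,[],(283,225),30,6)]))
```

```text
18.35 [0.57892375 0.01421592 0.34072438] -1.0001 [-0.003  0.005  0.027] [ 0.45861317  0.68301522 -1.14853267] [ 0.01440507 -0.02308006 -0.02876057]
```

View pics/e6.png

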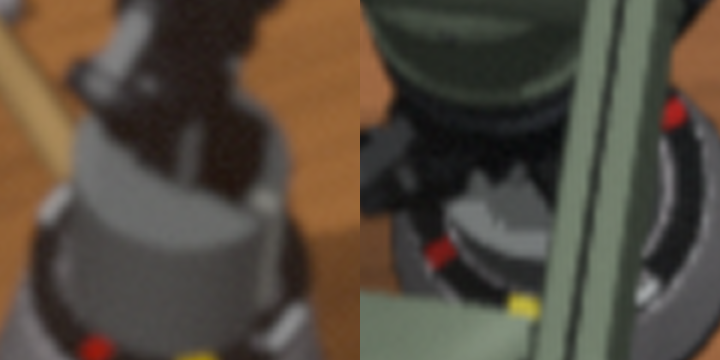

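No contact force, and the lid rim is at about 0.088, so the lugs are already through the slots. Easing down to contact.

>>> move_arm([
  [0,0,0.015,0,0,0,-1],
  [0,0,0.028,0,0,0,-1],
  [0,0,0.028,0,0,0,-1],
  [0,0,0.028,0,0,0,-1],
])

```text
clock: 18.85
eef_pos: [0.579, 0.0142, 0.3376]
ee_rot: [0.96, 0.282, -0.0, -0.0]
wrist_force: [0.1, -0.4, -0.3]
grip_width: 0.223
```

>>> move_arm([
  [0,0,0.008,0,0,0,-1],
  [0,0,0.014,0,0,0,-1],
  [0,0,0.014,0,0,0,-1],
])

```text
clock: 19.15
eef_pos: [0.5792, 0.0142, 0.3374]
ee_rot: [0.96, 0.282, 0.0, 0.0]
wrist_force: [-3.2, 0.6, 5.0]
grip_width: 0.221
```

Contact at exactly the expected height (0.3374). Now turning clockwise, starting with half of it.

>>> move_arm([
  [0,0,0,0,0,0.1,-1],
  [0,0,0,0,0,0.2,-1],
  [0,0,0,0,0,0.3,-1],
  [0,0,0,0,0,0.4,-1],
  [0,0,0,0,0,0.5,-1],
  [0,0,0,0,0,0.6,-1],
  [0,0,0,0,0,0.7,-1],
  [0,0,0,0,0,0.8,-1],
  [0,0,0,0,0,0.8,-1],
])

```text
clock: 20.05
eef_pos: [0.5795, 0.0138, 0.3375]
ee_rot: [0.996, 0.085, 0.001, 0.001]
wrist_force: [-1.3, -1.9, 4.3]
grip_width: 0.224
```

Run:
```python
from h import *
from rig import readout,cams,finder
s=readout.read_state(); print(s["clock"],s["eef_pos"],yaw(s),s["wrist_force"],s["moment"])
S=cams.snapshot("scene");T=cams.snapshot("top")
cv2.imwrite("pics/e7.png",np.hstack([ov(S,[],(354,215),30,6),ov(T,[],(283,225),30,6)]))
```

```text
20.05 [0.57947281 0.01384369 0.33745908] -1.3997 [-1.31636554 -1.93736527  4.32440396] [-0.22652769  0.331688    0.09244571]
```

View pics/e7.png

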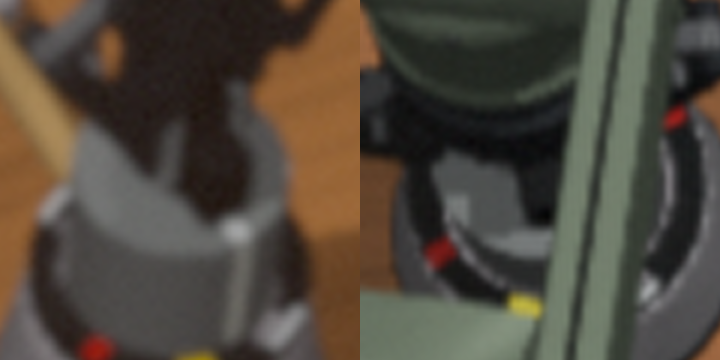

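The moment about z is about 0.09 N·m, which matches the spring, and the lid turns with the gripper: the pointer stripe at (237,230) now lies between slot and pulse mark. Turning the remaining 0.4 rad.

>>> move_arm([
  [0,0,0,0,0,0.1,-1],
  [0,0,0,0,0,0.2,-1],
  [0,0,0,0,0,0.3,-1],
  [0,0,0,0,0,0.4,-1],
  [0,0,0,0,0,0.5,-1],
  [0,0,0,0,0,0.6,-1],
  [0,0,0,0,0,0.7,-1],
  [0,0,0,0,0,0.8,-1],
  [0,0,0,0,0,0.8,-1],
  [0,0,0,0,0,0.8,-1],
])

```text
clock: 21.15
eef_pos: [0.5795, 0.0137, 0.3375]
ee_rot: [0.994, -0.114, 0.001, 0.001]
wrist_force: [-0.8, -1.9, 6.4]
grip_width: 0.223
```

Run:
```python
from h import *
from rig import readout,cams,finder
s=readout.read_state(); print(s["clock"],s["eef_pos"],yaw(s),s["grip_width"],s["wrist_force"],s["moment"])
S=cams.snapshot("scene");T=cams.snapshot("top")
for i in range(-2,3):
  pass
a=-.227
P=lambda z,r:np.array([[.5782+k*r*np.cos(a),.0134+k*r*np.sin(a),z] for k in(1,)]*2)
q=np.r_[P(.157,.039)[:1],P(.085,.039)[:1],P(.096,.053)[:1]]
cv2.imwrite("pics/e8.png",np.hstack([ov(S,[],(354,218),30,6),ov(S,[(q,(0,255,0))],(354,218),30,6)]))
cv2.imwrite("pics/e9.png",S["pixels"])
print([(d["at"],d["confidence"]) for n in("pulse_mark","lock_mark") for d in finder.tip_of(S,n)])
```

```text
21.15 [0.57948799 0.0136876  0.33750773] -1.7987 0.22253843094607278 [-0.83584884 -1.86749424  6.38887294] [-0.30062846  0.41232667  0.05662498]
[([352.2, 246.7], 0.61), ([340.6, 243.8], 0.76), ([359.2, 206.7], 0.62)]
```

View pics/e8.png

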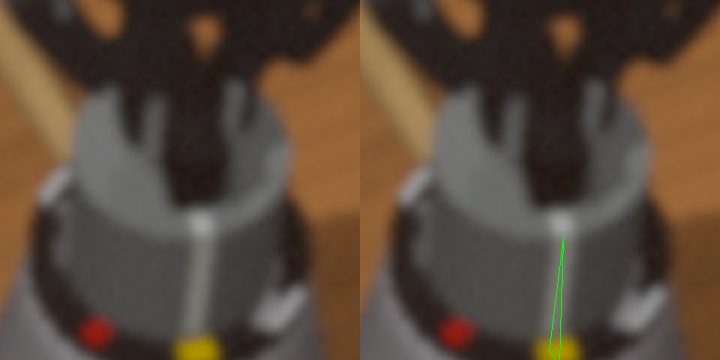

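View pics/e9.png

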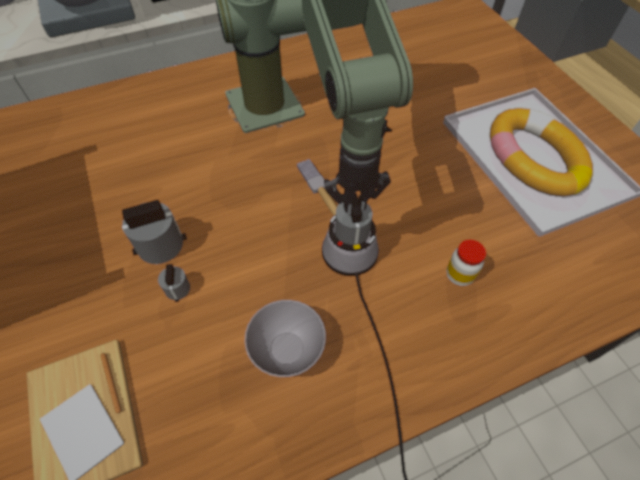

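The pointer stripe runs straight down to the yellow mark at about (358,246), the lid is seated and held, and the bystanders haven't moved. Handing in.

Run:
```python
from rig import workorder,readout
print(workorder.job_done()); s=readout.read_state(); print(s["clock"],s["eef_pos"],s["grip_width"])
```

```text
the job is handed in; nothing more can be done
None
the job is handed in; nothing more can be done
```

I seated the loaded cup on the drive hub and let go of it. I then lowered the middle-sized lid over it through the slots and turned it about 0.8 rad clockwise to the yellow pulse marks. I handed in at about 21 s with the gripper holding the lid there.

**Checks that agreed:**
- **Cup:** it touched down at the expected height and looked level and centred after release.
- **Lid:** it touched down at the expected height. The gripper yaw was -1.799 against a target of -1.798, and the lid's pointer stripe ran onto the yellow mark in the last picture. The lid bar was held at about 19 mm width.
- **Lock:** the turn stopped at the pulse marks and nothing suggested a click.
- **Bystanders:** the bowl, tub and brush looked unmoved in the last full scene picture. I did not measure their positions again.

**Checks that disagreed or fell short:**
- **Spring torque:** the wrist moment about vertical read only about 0.06 N·m at the end, below the 0.15 N·m spring. That may be friction under the lid's rim and sensor noise.
- **Camera overlays:** the two cameras disagreed by about 2 to 4 mm in x, so I used averages. The network outline of the cup fitted poorly, so I checked it by hand.

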